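# Clamp the tube rack on the bench shaker

## Task

Load the bench shaker: gently push the lidded tube rack along the platform until it is fully home against the rear stop, then turn the black clamp knob clockwise so that its sprung foot comes down and holds the rack with about 30 N: too loose lets it work free, well over that cracks the lid. Let go, with the rack still home, and leave the other things on the bench alone.

Things in the scene. Friction and masses are not known exactly. Their poses are not given: they have to be found in the camera images.
- shaker: white bench shaker, fixed, 150 mm wide, from x = -150 to +100 mm. Origin on the bench below the vertical clamp screw; x points along the platform to the rear stop (the way the rack is pushed), z up. Clamp bridge across y above the rack: posts at y = +-58 mm, beam 32 mm along x, from z = 135 to 153 mm.
- rack: white tube rack with closed clear flat lid: a block 160 (x) x 80 (y) x 45 mm, 0.2 to 0.42 kg, loose on the platform between the rails (2 mm play a side), 25 to 60 mm short of home. Origin: centre of its underside; x along its length, as the shaker's. Home: its rear face touches the rear stop. The foot presses on the middle of its lid.
- stem: steel clamp screw with the sprung rubber foot (28 mm wide) below the beam. Origin on the axis at the knob's underside, 180 mm high at knob 0 rad. The foot's setting is unknown within 6 mm, so feel for contact: at knob 0 it is 5 to 11 mm above the lid, at the start at least 3 mm. Its spring gives 6 N at first touch, then about 18 N per mm, 7 mm at most.
- knob_grip (a point): point on the screw axis 14 mm above the underside of the round black fluted clamp knob (44 mm diameter, 26 mm high, to be gripped across its diameter at any yaw from above). It goes down with the knob, 3.8 mm per rad; 194 mm above the bench at knob 0 rad.
- knob (a joint): clamp knob angle, 0 to 5.8 rad, starts at 0 to 0.5; grows as it turns clockwise seen from above, which lowers knob, stem and foot 3.8 mm per rad. Friction takes 0.22 N m to turn and keeps it where it is left; each newton of clamp force adds 0.0038 N m (30 N: 0.114 N m; at rest the friction may hide part of that, either way).
- reagent: bystander: bottle 48 mm wide, 105 mm high, beside the shaker; origin at the centre of its underside
- tipbox: bystander: grey and white pipette tip box 86 x 63 x 52 mm beside the shaker; origin at the centre of its underside
- timer: bystander: flat white timer 62 x 62 x 18 mm beside the shaker; origin at the centre of its underside
- home (a point): point on the shaker's aluminium platform (60 mm above the bench) below the screw axis: the rack's origin lies here when home. Two guide rails along x, 8 mm high, inner faces at y = +-42 mm. Rear stop: steel bar across, front face 80 mm beyond this point along x, top 22 mm above the platform.
There are look-alikes about, which are no part of the job. Leave any brown or green look-alike of the rack alone.

How it is judged (in metres and radians):
On the way, in this order (a step that is already met when the one before it is completed fails the run):
1. the rack stands home against the rear stop (within 2.5 mm), the foot not yet on it (x of rack in the frame of shaker above -0.0025 m and contact force between stem and rack below 1 N), for 0.2 s.
2. the foot bears on the rack with 18 to 45 N (contact force between stem and rack between 18 and 45 N), for 0.2 s.
At the end, for the whole second after the job is handed in: the rack stands flat on the platform, home against the rear stop within 2.5 mm and at rest, and the clamp foot, left by the robot, presses on its lid with 18 to 45 N (all of step 2 and x of rack in the frame of shaker above -0.0025 m and angle between rack's own z axis and vertical below 0.05 rad and linear speed of rack below 0.01 m/s); the robot touches nothing.
It fails at once if the foot presses on the rack with more than 60 N (the lid cracks) (contact force between stem and rack above 60 N).
It fails at once if the robot pushes on the rack with more than 35 N (contact force between the arm and rack above 35 N).
It fails at once if the fingers push on the rack with more than 35 N (contact force between the fingers and rack above 35 N).
It fails at once if a bystander is moved by more than 20 mm (distance of any of reagent, tipbox, timer from where it was at the start of the episode above 0.02 m).
It also fails if it takes over 72 s, if anything falls off the work surface, if the arm or the gripper's body presses on something with over 40 N, if the wrist force passes 120 N, or if a joint passes its speed limit or range.

## Robot

A 6-joint arm with a two-finger parallel gripper is mounted at the origin on the work surface. World frame = base frame: x ahead of the robot, y to its left, z up, the work surface at z = 0. Lengths are in m, angles in degrees, forces in N, time in s.
With the tool pointing down it reaches from about 0.4 to 0.825 m from the base axis. Payload 7 kg.
Tool frame: the origin (TCP) lies at the centre of the arm's flange, where the gripper is bolted on; the fingertips stand 178 mm ahead of it and the grasp point (between the pads) lies 159 mm ahead of it (r.tips_ahead is the z of the fingertips in the tool frame, in m); z points along the fingers, y is the line along which they close (so a half turn about z gives the same grasp; the last joint's range is limited). The gripper opens to 88 mm and grips with 3 to 60 N. Pads are 19 mm wide; open, the fingers measure 130 mm over their backs; the gripper's body (78 mm by 193 mm) begins 47 mm behind the grasp point.
Start: joints at [79.647, 20.546, 0.682, 0, -70.136, -16.507], TCP at [0.305, 0.602, 0.405] pointing down, gripper open.
Joint ranges: [-176.03, 176.03], [-82.01, 121.73], [-58.28, 71.71], [-173.87, 95.51], [-174.79, -0.11], [-173.66, 173.66]. Speed limits (degrees/s): [136.94, 136.94, 172.46, 180, 180, 180].

## Interface

Orientations are given as [roll, pitch, yaw] about the fixed x, y, z axes, in that order (R = Rz(yaw) Ry(pitch) Rx(roll)).
In Python, from plant import r gives the robot as it stands. The module is installed in compiled form; this text tells all that it offers.
- The arm moves only by the shell command python3 -m pendant 'ROWS' [FORCE]. ROWS is JSON, a list that holds one entry, the list of rows, each a list of 7 numbers: the shift along the tool's x, y, z in m, then the turn, a rotation vector about the tool's x, y, z in degrees, then the gripper command: -1 is shut, 1 is fully open, values between are in proportion. A call has 1 to 5 rows; each row is the pose to reach, as a shift and turn from the pose commanded when the call began, along the tool's axes at that moment; what a row does not reach only later rows make up. A row lasts 1/10 s, in which the tool goes at most 50 mm and 8.59 degrees, less where a joint would pass 70% of its speed; a pose out of reach is approached as far as the arm can. A call with a gripper value outside its range is refused whole. The fingers move at their own pace and stop on an object; FORCE is the grip in N (left out, the last holds). Time passes only in rows, so rows that repeat a pose let the fingers close. It gives the time, the measured TCP pose, the force, the opening and the grip force at its end, in the units of the state.
- r.get_state(): the state, without advancing time (a new reading comes with each control period).
- r.capture(name): name is "side" or "top" or "wrist"; returns the picture (480x640x3 uint8, red, green, blue); there is no depth.
- r.camera_params(name): a dict with "fx", "fy", "cx", "cy" (pixels), "R" (3x3) and "t" (3): a world point X has camera coordinates R X + t. Camera axes: x right, y down, z forward; pixel columns grow to the right and rows downward; lengths in m; the calibration is good to about 2 mm. A picture is of the moment at which its call begins: read the wrist's pose just before it. camera_params takes no time and is no camera call; for the wrist camera it gives the pose at the moment of the call.
- r.close_job(): hands the job in; it is judged then, once.
The state is a dict: "time_s": time; "joints": joint angles; "qd": joint speeds; "joint_torque": joint torques, N m; "tcp_pos": TCP position; "eef_rot": TCP orientation; "contact_force": force on the tool from outside, world axes, zero at the start; "moment": the same for the moment, N m; "gripper_width": finger opening in m; "gripper_force": force on a finger pad.
Only numpy, scipy, OpenCV 4.12 (cv2) and the standard library are available. Lean on these libraries where they do the work, as an engineer would, in place of code of your own. Each camera call takes 0.05 s, during which the arm holds its last target. There are 200 camera calls.

## Working session

There is one attempt and no reset: what is moved stays moved. The work goes in short steps, Python scripts to look and compute and a shell command to move; the robot and the scene stay as the last step left them, time stands still between calls to the robot, and variables do not carry over. Pictures are saved under pics/ and viewed, at most 10 in all, crops included, and the job is handed in when it is done.

```bash
mkdir -p pics
python3 - <<'E'
from plant import r
import cv2
for n in("top","side"):
    cv2.imwrite(f"pics/{n}0.png",r.capture(n)[:,:,::-1]); p=r.camera_params(n); print(n,p)
print(r.get_state())
E
```

```text
top {'fx': 468.1989761191525, 'fy': 468.1989761191525, 'cx': 320.7771128811136, 'cy': 247.97846855627995, 'R': array([[ 2.25067370e-02, -9.99746548e-01,  5.35530503e-04],
       [-9.88520463e-01, -2.23340536e-02, -1.49427184e-01],
       [ 1.49401272e-01,  2.83373548e-03, -9.88772588e-01]]), 't': array([0.13720391, 0.57030211, 1.01673521])}
side {'fx': 459.12933207839956, 'fy': 459.12933207839956, 'cx': 311.55319495629476, 'cy': 240.43643054708454, 'R': array([[ 0.92339783, -0.38375371, -0.00833855],
       [-0.28686693, -0.67550678, -0.6792628 ],
       [ 0.25503687,  0.62962186, -0.73384774]]), 't': array([-0.45836463,  0.34431565,  0.77731028])}
{'time_s': 0.1, 'joints': array([ 7.96459119e+01,  2.05865358e+01,  6.38302767e-01, -1.82613142e-02,
       -7.01340335e+01, -1.65063919e+01]), 'qd': array([-0.00845625, -0.03518518,  0.08840807, -0.01759821,  0.01987895,
        0.07626129]), 'joint_torque': array([-7.86444343e-04, -5.84163487e+01,  2.93750954e+01,  7.01558501e+00,
        1.01536725e-02, -6.11601035e-05]), 'tcp_pos': array([0.30490584, 0.60201455, 0.40381802]), 'eef_rot': array([ 1.79916246e+02, -6.91579704e-03, -2.68666928e+01]), 'contact_force': array([ 0.06736937, -0.06305738, -0.09555954]), 'moment': array([-0.04458037,  0.02717348,  0.04744513]), 'gripper_force': 0.0, 'gripper_width': 0.08736024186779844}
```

View pics/top0.png

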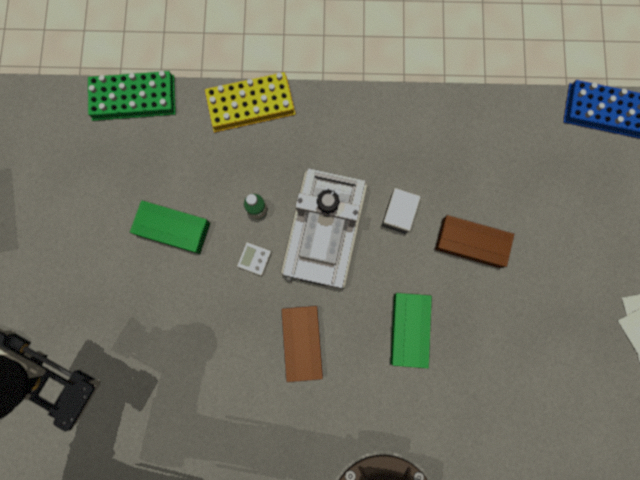

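View pics/side0.png

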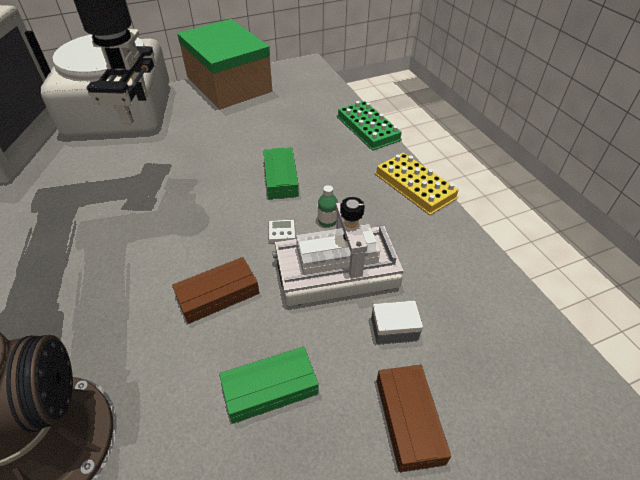

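The top view shows the shaker at about (325,230) px with its rear stop at the upper end (335,182) and the knob at (328,201). The bottle (255,205), timer (254,259) and tip box (402,210) stand beside it. I'll enlarge the shaker next.

```bash
cat > h.py <<'E'
import numpy as np
from plant import r
def ray(p,u,v,z):
    d=p["R"].T@np.array([(u-p["cx"])/p["fx"],(v-p["cy"])/p["fy"],1]); c=-p["R"].T@p["t"]
    return c+d*(z-c[2])/d[2]
def pix(p,X):
    q=p["R"]@np.array(X)+p["t"]; return np.array([p["fx"]*q[0]/q[2]+p["cx"],p["fy"]*q[1]/q[2]+p["cy"]])
E
python3 - <<'E'
from h import *
import cv2
a=cv2.imread("pics/top0.png"); b=cv2.imread("pics/side0.png")
c=cv2.resize(a[160:300,270:430],None,fx=4,fy=4,interpolation=cv2.INTER_CUBIC)
cv2.imwrite("pics/topc.png",c)
g=cv2.cvtColor(a,6); m=np.zeros_like(g); m[185:220,310:345]=(g[185:220,310:345]<60)*255
cn=max(cv2.findContours(m,0,1)[0],key=cv2.contourArea); k=cv2.minEnclosingCircle(cn); print(k)
print("knob",ray(r.camera_params("top"),*k[0],.2))
E
```

```text
((327.5, 203.0), 13.086352348327637)
knob [0.63237462 0.13845678 0.2       ]
```

View pics/topc.png

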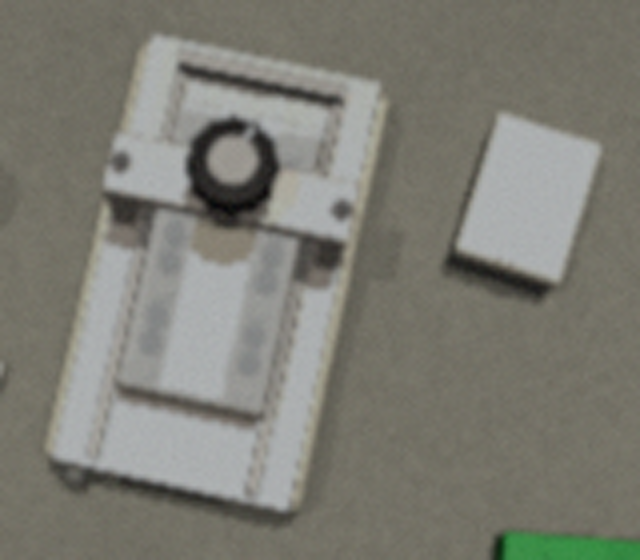

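Run:
```python
from h import *
p=r.camera_params("top")
f=lambda u,v,z: ray(p,270+(u-1.5)/4,160+(v-1.5)/4,z)[:2]
L,R=f(121,161,.154),f(342,209,.154)
print("posts",L,R,(L+R)/2,np.linalg.norm(L-R))
d=L-R; yaw=np.degrees(np.arctan2(-d[0],d[1])); print("yaw post",yaw)
fl,fr=f(118,386,.105),f(262,416,.105); print("rackfront",fl,fr,np.linalg.norm(fl-fr),(fl+fr)/2)
# shaker corners long edges
a,b=f(50,455,.06),f(150,38,.06); e=b-a; print("left edge yaw",np.degrees(np.arctan2(e[1],e[0])),np.linalg.norm(e))
a2,b2=f(297,510,.06),f(383,85,.06); e=b2-a2; print("right edge yaw",np.degrees(np.arctan2(e[1],e[0])),np.linalg.norm(e),np.linalg.norm(a-a2))
O=(f(232,165,.206)+(L+R)/2)/2; print("O knob",f(232,165,.206),f(232,165,.206)-(L+R)/2)
for Y in (yaw,):
  ex=np.array([np.cos(np.radians(Y)),np.sin(np.radians(Y))]); ey=np.array([-ex[1],ex[0]])
  for n,q in dict(fl=fl,fr=fr,a=a,b=b,a2=a2,b2=b2,bl=f(180,66,.082),br=f(340,98,.082),tip=f(457,252,.052),tip2=f(500,115,.052)).items():
    print(n,(q-O)@ex,(q-O)@ey)
print("bottle",ray(p,255,200,.1),"timer",ray(p,254,259,.018))
s=r.get_state();print(s["eef_rot"])
```

```text
posts [0.64922894 0.19489554] [0.62656775 0.08110608] [0.63789835 0.13800081] 0.11602400115693985
yaw post -11.263105934825065
rackfront [0.53914138 0.19541279] [0.52484595 0.11871343] 0.07802020359495708 [0.53199367 0.15706311]
left edge yaw -11.484002236302176 0.2449169096476522
right edge yaw -10.56930456876095 0.2467126996321455 0.1394407439430069
O knob [0.63510338 0.13835821] [-0.00279497  0.0003574 ]
fl -0.10666289577303815 0.037115269861278555
fr -0.10570250152456256 -0.04089902249522526
a -0.14685344026463396 0.06846945534320871
b 0.09806164917986943 0.06752521292352805
a2 -0.1468604955972322 -0.07097128842130761
b2 0.09983411642265454 -0.06798388819053514
bl 0.07900311724304163 0.04540439002297722
br 0.08037904406539056 -0.04547702297963606
tip 0.015869980335887334 -0.12893871732246187
tip2 0.09954381412687138 -0.1371495183894631
bottle [0.6606079  0.29513315 0.1       ] timer [0.5416085  0.30361781 0.018     ]
[ 1.79916246e+02 -6.91579704e-03 -2.68666928e+01]
```

```bash
cat >> h.py <<'E'
from scipy.spatial.transform import Rotation as Ro
O=np.array([.637,.138]); YAW=-11.2
ex=np.array([np.cos(np.radians(YAW)),np.sin(np.radians(YAW))]); ey=np.array([-ex[1],ex[0]])
def go(sx,sy,z,yaw):
    s=r.get_state(); A=Ro.from_euler("xyz",s["eef_rot"],degrees=True); T=Ro.from_euler("xyz",[180,0,yaw],degrees=True)
    X=np.append(O+sx*ex+sy*ey,z)
    print("shift",np.round(A.inv().apply(X-s["tcp_pos"]),4),"turn",np.round((A.inv()*T).as_rotvec(degrees=True),2))
    q=s["tcp_pos"][:2]-O; print("at",np.round([q@ex,q@ey,s["tcp_pos"][2]],4),s["eef_rot"].round(2),"F",s["contact_force"].round(2),"M",s["moment"].round(3),"j",s["joints"].round(1),"w",s["gripper_width"],s["time_s"])
E
python3 -c "
from h import *
go(-.135,0,.404,YAW)"
```

```text
shift [3.760e-01 3.003e-01 3.000e-04] turn [  0.08   0.   -15.67]
at [-0.4159  0.3907  0.4038] [ 1.7992e+02 -1.0000e-02 -2.6870e+01] F [ 0.07 -0.06 -0.1 ] M [-0.045  0.027  0.047] j [ 79.6  20.6   0.6  -0.  -70.1 -16.5] w 0.08736024186779844 0.1
```

```bash
python3 -m pendant '[[[0.376,0.3,0,0,0,-15.7,-1],[0.376,0.3,0,0,0,-15.7,-1],[0.376,0.3,0,0,0,-15.7,-1],[0.376,0.3,0,0,0,-15.7,-1],[0.376,0.3,0,0,0,-15.7,-1]]]' 20; python3 -c "
from h import *
go(-.135,0,.404,YAW)"
```

```text
time_s: 0.6
tcp_pos: [0.4092, 0.3728, 0.4044]
eef_rot: [180.0, 0.0, -11.1]
contact_force: [1.4, 1.4, 0.7]
gripper_width: 0.0531
gripper_force: 0.0
shift [0.1339 0.1862 0.0005] turn [0.02 0.01 0.06]
at [-0.2691  0.1861  0.4044] [ 1.7998e+02  1.0000e-02 -1.1140e+01] F [1.36 1.39 0.69] M [ 0.004 -0.167 -0.021] j [ 62.6   9.2 -14.8  -0.  -66.1  16.3] w 0.05308375426881425 0.6
```

```bash
python3 -m pendant '[[[0.134,0.186,0,0,0,0,-1],[0.134,0.186,0,0,0,0,-1],[0.134,0.186,0,0,0,0,-1],[0.134,0.186,0,0,0,0,-1],[0.134,0.186,0,0,0,0,-1]]]'
python3 - <<'E'
from h import *
import cv2
p=r.camera_params("wrist"); cv2.imwrite("pics/w1.png",r.capture("wrist")[:,:,::-1])
np.save("w1.npy",p,allow_pickle=True)
go(-.135,0,.254,YAW)
E
```

```text
time_s: 1.1
tcp_pos: [0.5048, 0.1634, 0.4046]
eef_rot: [180.0, 0.0, -11.3]
contact_force: [-0.4, 0.8, 0.9]
gripper_width: 0.0133
gripper_force: 0.0
shift [-0.0015 -0.0026  0.1504] turn [ 0.08  0.02 -0.1 ]
at [-0.1335 -0.0024  0.4044] [ 1.7992e+02  2.0000e-02 -1.1300e+01] F [ 1.55 -1.88  0.44] M [-0.453 -0.204 -0.012] j [ 38.9   7.  -17.5   0.  -65.6  39.8] w 0.009055637678030408 1.15
```

View pics/w1.png

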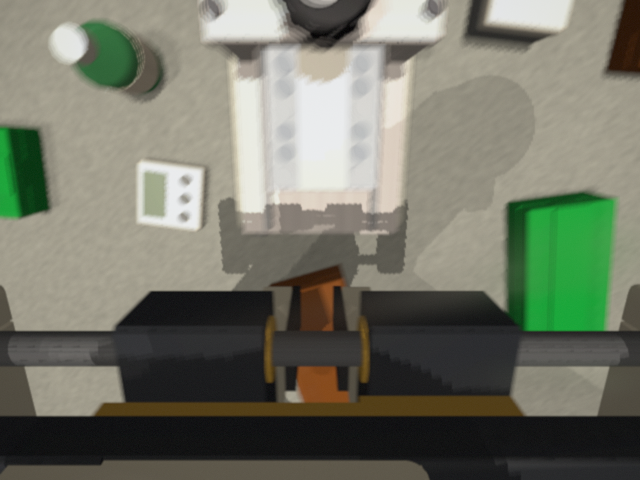

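The wrist picture shows the rack's front lid edge at row ~190, columns 265–383. The shaker's axis runs vertically through about column 322, in line with the fingers at column 318.

```bash
python3 - <<'E'
from h import *
p=np.load("w1.npy",allow_pickle=True).item()
for n,u,v,z in (("fl",265,190,.105),("fr",383,190,.105),("postL",212,8,.154),("postR",432,8,.154)):
    q=ray(p,u,v,z)[:2]-O; print(n,q@ex,q@ey)
go(-.128,0,.254,YAW)
E
python3 -m pendant '[[[0,-0.0025,0.15,0,0,0,-1],[0,-0.0025,0.15,0,0,0,-1],[0,-0.0025,0.15,0,0,0,-1],[0,-0.0025,0.15,0,0,0,-1],[0,-0.0025,0.15,0,0,0,-1]]]'; python3 -c "
from h import *
go(-.12,0,.254,YAW)"
```

```text
fl -0.10113077033955871 0.03603940969476459
fr -0.10120879209409435 -0.049650316151344916
postL 0.002911522830008644 0.05368063920588247
postR 0.002855573023090404 -0.06224533694329982
shift [ 0.0055 -0.0026  0.1504] turn [ 0.08  0.02 -0.1 ]
at [-0.1335 -0.0024  0.4044] [ 1.7992e+02  2.0000e-02 -1.1300e+01] F [ 1.55 -1.88  0.44] M [-0.453 -0.204 -0.012] j [ 38.9   7.  -17.5   0.  -65.6  39.8] w 0.009055637678030408 1.15
time_s: 1.65
tcp_pos: [0.5051, 0.169, 0.255]
eef_rot: [179.9, 0.1, -11.1]
contact_force: [-0.2, 0.6, 1.4]
gripper_width: 0.0005
gripper_force: 0.0
shift [0.0154 0.0048 0.001 ] turn [0.12 0.05 0.08]
at [-0.1354  0.0048  0.255 ] [ 1.7988e+02  5.0000e-02 -1.1120e+01] F [-0.2   0.63  1.39] M [ 0.049 -0.129  0.006] j [ 39.6  15.9 -28.3   0.  -46.   39.2] w 0.0004926142522770194 1.65
```

```bash
python3 -m pendant '[[[0.004,0.006,0,0,0,0,-1],[0.008,0.006,0,0,0,0,-1],[0.011,0.006,0,0,0,0,-1],[0.013,0.006,0,0,0,0,-1],[0.015,0.006,0,0,0,0,-1]]]'; python3 -m pendant '[[[0.002,0,0,0,0,0,-1],[0.004,0,0,0,0,0,-1],[0.006,0,0,0,0,0,-1],[0.008,0,0,0,0,0,-1],[0.01,0,0,0,0,0,-1]]]'; python3 -c "
from h import *
go(-.09,0,.254,YAW)"
```

```text
time_s: 2.15
tcp_pos: [0.5187, 0.1599, 0.2553]
eef_rot: [-180.0, -0.0, -11.2]
contact_force: [0.6, 0.2, -0.5]
gripper_width: 0.0008
gripper_force: 0.0
time_s: 2.65
tcp_pos: [0.528, 0.158, 0.2545]
eef_rot: [180.0, 0.0, -11.2]
contact_force: [-4.3, 1.0, 2.5]
gripper_width: 0.0005
gripper_force: 1.8
shift [ 0.0208 -0.0015  0.0005] turn [0.03 0.04 0.04]
at [-0.1108 -0.0015  0.2545] [ 1.7997e+02  4.0000e-02 -1.1160e+01] F [-4.3   1.01  2.48] M [ 0.22   1.188 -0.006] j [ 37.   17.4 -26.   -0.  -46.7  41.8] w 0.00045859068719175406 2.65
```

```bash
for i in 1; do python3 -m pendant '[[[0.002,0,0,0,0,0,-1],[0.004,0,0,0,0,0,-1],[0.006,0,0,0,0,0,-1],[0.008,0,0,0,0,0,-1],[0.01,0,0,0,0,0,-1]]]'; python3 -m pendant '[[[0.001,0,0,0,0,0,-1],[0.002,0,0,0,0,0,-1],[0.003,0,0,0,0,0,-1],[0.004,0,0,0,0,0,-1],[0.005,0,0,0,0,0,-1]]]'; done; python3 -c "
from h import *
go(-.09,0,.254,YAW)"
```

```text
time_s: 3.15
tcp_pos: [0.5382, 0.156, 0.2545]
eef_rot: [180.0, 0.0, -11.2]
contact_force: [-3.0, 0.8, 0.3]
gripper_width: 0.0002
gripper_force: 1.2
time_s: 3.65
tcp_pos: [0.543, 0.1551, 0.2546]
eef_rot: [180.0, 0.0, -11.2]
contact_force: [-1.8, -0.5, -1.4]
gripper_width: 0.0007
gripper_force: 0.8
shift [ 0.0056 -0.0015  0.0006] turn [0.   0.   0.04]
at [-0.0956 -0.0015  0.2546] [180.     0.   -11.16] F [-1.76 -0.51 -1.41] M [ 0.064  0.538 -0.02 ] j [ 35.8  18.5 -24.3   0.  -47.2  43. ] w 0.0006792690434037332 3.65
```

```bash
python3 -m pendant '[[[0.001,0,0,0,0,0,-1],[0.002,0,0,0,0,0,-1],[0.003,0,0,0,0,0,-1],[0.004,0,0,0,0,0,-1]]]'; python3 -m pendant '[[[0.0005,0,0,0,0,0,-1],[0.001,0,0,0,0,0,-1]]]';python3 -m pendant '[[[0.0005,0,0,0,0,0,-1],[0.001,0,0,0,0,0,-1]]]'
```

```text
time_s: 4.05
tcp_pos: [0.5469, 0.1544, 0.2547]
eef_rot: [-180.0, -0.0, -11.2]
contact_force: [-1.0, 0.9, -1.3]
gripper_width: 0.0
gripper_force: 0.8
time_s: 4.25
tcp_pos: [0.5478, 0.1542, 0.2547]
eef_rot: [180.0, 0.0, -11.2]
contact_force: [-2.0, 0.7, -0.9]
gripper_width: 0.0007
gripper_force: 0.8
time_s: 4.45
tcp_pos: [0.5487, 0.154, 0.2547]
eef_rot: [180.0, 0.0, -11.2]
contact_force: [-4.8, 2.2, 1.5]
gripper_width: 0.0004
gripper_force: 2.6
```

```bash
python3 -m pendant '[[[0.0005,0,0,0,0,0,-1],[0.0005,0,0,0,0,0,-1]]]';python3 -m pendant '[[[0.0005,0,0,0,0,0,-1],[0.0005,0,0,0,0,0,-1]]]'
```

```text
time_s: 4.65
tcp_pos: [0.5489, 0.154, 0.2547]
eef_rot: [180.0, 0.0, -11.2]
contact_force: [-4.6, 2.5, 2.6]
gripper_width: 0.0003
gripper_force: 2.7
time_s: 4.85
tcp_pos: [0.549, 0.154, 0.2547]
eef_rot: [180.0, 0.1, -11.2]
contact_force: [-7.6, 2.7, 2.8]
gripper_width: 0.0
gripper_force: 4.0
```

```bash
python3 -m pendant '[[[0.0005,0,0,0,0,0,-1],[0.0005,0,0,0,0,0,-1]]]'; python3 -c "
from h import *
go(-.09,0,.254,YAW)"
```

```text
time_s: 5.05
tcp_pos: [0.5491, 0.154, 0.2547]
eef_rot: [180.0, 0.1, -11.2]
contact_force: [-9.4, 4.3, 5.4]
gripper_width: 0.0002
gripper_force: 5.4
shift [-0.0007 -0.0014  0.0007] turn [0.02 0.13 0.03]
at [-0.0893 -0.0014  0.2547] [ 1.7998e+02  1.3000e-01 -1.1170e+01] F [-9.45  4.26  5.4 ] M [ 1.549  3.592 -0.01 ] j [ 35.3  19.  -23.5  -0.1 -47.7  43.6] w 0.00021434034310219047 5.05
```

```bash
python3 -m pendant '[[[-0.01,0,0,0,0,0,-1],[-0.035,0,0,0,0,0,-1],[-0.035,0,-0.05,0,0,-8,-1],[-0.035,0,-0.1,0,0,-16,-1],[-0.035,0,-0.155,0,0,-24,1]]]'; python3 -c "
from h import *
go(0.002,-.0,.41,78.8)"
```

```text
time_s: 5.55
tcp_pos: [0.5155, 0.1604, 0.4069]
eef_rot: [180.0, -0.1, 13.2]
contact_force: [1.1, 0.4, 0.2]
gripper_width: 0.0048
gripper_force: 0.0
shift [ 0.115   0.0504 -0.0029] turn [ 6.00e-02 -6.00e-02 -6.56e+01]
at [-0.1235 -0.0016  0.4069] [ 1.7998e+02 -8.0000e-02  1.3200e+01] F [1.08 0.37 0.21] M [ 0.115 -0.279  0.044] j [ 38.1   7.7 -16.3   0.1 -66.   65.1] w 0.004822141720386317 5.55
```

```bash
python3 -m pendant '[[[0.037,0.016,-0.003,0,0,0,1],[0.037,0.016,-0.003,0,0,0,1],[0.037,0.016,-0.003,0,0,0,1],[0.037,0.016,-0.003,0,0,0,1]]]'
python3 - <<'E'
from h import *
import cv2
p=r.camera_params("wrist"); im=r.capture("wrist")[:,:,::-1]; cv2.imwrite("pics/w2.png",im)
np.save("w2.npy",p,allow_pickle=True)
g=cv2.cvtColor(im,6); u,v=pix(p,[*O,.206]); print(u,v)
go(0,0,.41,78.8)
E
```

```text
time_s: 5.95
tcp_pos: [0.555, 0.153, 0.4073]
eef_rot: [180.0, 0.0, 12.8]
contact_force: [-0.5, 0.3, -0.8]
gripper_width: 0.0349
gripper_force: 0.0
388.14875514725577 128.47291951286024
shift [ 0.0766  0.0329 -0.0027] turn [-0.000e+00  4.000e-02 -6.595e+01]
at [-0.0834 -0.0012  0.4073] [1.7998e+02 3.0000e-02 1.2850e+01] F [-0.65 -0.54  0.57] M [-0.116 -0.02  -0.067] j [ 34.9  11.2 -11.9   0.  -66.9  68. ] w 0.038769634022290715 6.0
```

View pics/w2.png

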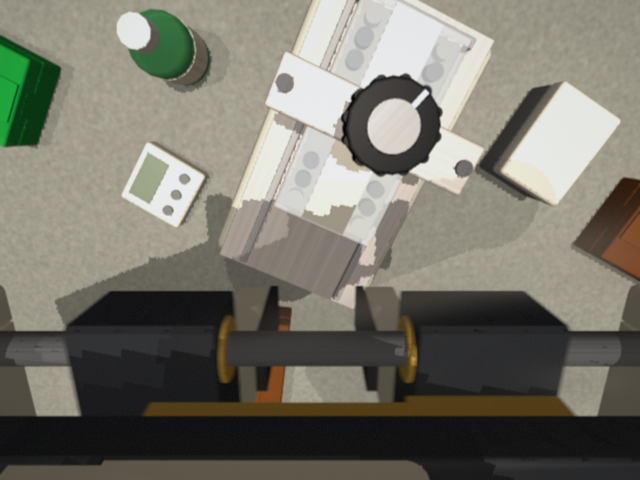

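The wrist picture shows the rack tight against the rear stop. The knob top is centred at about (395,126) and the post caps are at (285,83) and (463,168).

Run:
```python
from h import *
p=np.load("w2.npy",allow_pickle=True).item()
k=ray(p,394.5,126,.205)[:2]; L=ray(p,285,83,.154)[:2]; R=ray(p,463,168,.154)[:2]
for q in(k,L,R,(L+R)/2): print(q,(q-O)@ex,(q-O)@ey)
```

```text
[0.6387022  0.13532367] 0.0021896154219639926 -0.0022947369644302153
[0.64951853 0.19195125] 0.0018009327077298102 0.0553552836814438
[0.62693439 0.0791504 ] 0.0015567054300993928 -0.05968390509692112
[0.63822646 0.13555082] 0.0016788190689146546 -0.002164310707738641
```

```bash
sed -i 's/O=np.array(\[.637,.138\])/O=np.array([.6383,.136])/' h.py; python3 -c "
from h import *
go(0,0,.41,78.8)"; python3 -m pendant '[[[0.079,0.034,-0.003,0,0,-66,1],[0.079,0.034,-0.003,0,0,-66,1],[0.079,0.034,-0.003,0,0,-66,1],[0.079,0.034,-0.003,0,0,-66,1],[0.079,0.034,-0.003,0,0,-66,1]]]'; python3 -c "
from h import *
go(0,0,.41,78.8)"
```

```text
shift [ 0.0775  0.0351 -0.0027] turn [-0.000e+00  4.000e-02 -6.595e+01]
at [-0.0851  0.0005  0.4073] [1.7998e+02 3.0000e-02 1.2850e+01] F [-0.65 -0.54  0.57] M [-0.116 -0.02  -0.067] j [ 34.9  11.2 -11.9   0.  -66.9  68. ] w 0.038769634022290715 6.0
time_s: 6.5
tcp_pos: [0.64, 0.1376, 0.4098]
eef_rot: [-180.0, 0.1, 56.2]
contact_force: [0.6, -0.5, 0.7]
gripper_width: 0.079
gripper_force: 0.0
shift [-0.0023 -0.0005 -0.0002] turn [ -0.04   0.06 -22.64]
at [0.0013 0.0019 0.4098] [-1.7997e+02  7.0000e-02  5.6160e+01] F [ 0.58 -0.47  0.74] M [-0.095 -0.018  0.014] j [ 29.2  18.5  -1.6   0.  -69.9 117. ] w 0.07899154132000072 6.5
```

```bash
python3 -m pendant '[[[-0.0022,-0.0005,0,0,0,-22.6,1],[-0.0022,-0.0005,0,0,0,-22.6,1],[-0.0022,-0.0005,0,0,0,-22.6,1],[-0.0022,-0.0005,0,0,0,-22.6,1],[-0.0022,-0.0005,0,0,0,-22.6,1]]]'; python3 -c "
from h import *
go(0,0,.353,78.8)"
```

```text
time_s: 7.0
tcp_pos: [0.6382, 0.1362, 0.4105]
eef_rot: [-180.0, 0.0, 78.3]
contact_force: [0.0, -0.1, 0.0]
gripper_width: 0.0875
gripper_force: 0.0
shift [-0.0001  0.0002  0.0575] turn [-0.01  0.02 -0.54]
at [-2.000e-04  2.000e-04  4.105e-01] [-1.7999e+02  2.0000e-02  7.8260e+01] F [ 0.01 -0.1   0.03] M [-0.1   -0.117  0.006] j [ 29.1  18.3  -1.9   0.  -69.9 139.1] w 0.08751337800817781 7.0
```

```bash
python3 -m pendant '[[[0,0,0.03,0,0,0,1],[0,0,0.0575,0,0,0,1],[0,0,0.0575,0,0,0,-0.2],[0,0,0.0575,0,0,0,-0.2],[0,0,0.0575,0,0,0,-0.2]]]' 30; python3 -m pendant '[[[0,0,0,0,0,0,-0.2],[0,0,0,0,0,0,-0.2],[0,0,0,0,0,0,-0.2],[0,0,0,0,0,0,-0.2],[0,0,0,0,0,0,-0.2]]]'; python3 -c "
from h import *
go(0,0,.353,78.8)"
```

```text
time_s: 7.5
tcp_pos: [0.639, 0.1362, 0.355]
eef_rot: [179.9, -0.1, 78.4]
contact_force: [0.5, 0.2, 0.5]
gripper_width: 0.0694
gripper_force: 0.0
time_s: 8.0
tcp_pos: [0.6382, 0.1361, 0.3538]
eef_rot: [-180.0, -0.0, 78.4]
contact_force: [-3.5, 1.0, 4.7]
gripper_width: 0.0434
gripper_force: 30.0
shift [-0.0001  0.0001  0.0008] turn [-0.   -0.01 -0.39]
at [-1.000e-04  1.000e-04  3.538e-01] [-1.800e+02 -1.000e-02  7.841e+01] F [-3.51  1.    4.75] M [ 0.455  1.549 -0.105] j [ 29.1  20.4  -6.4  -0.  -63.2 139.3] w 0.04337606791046648 8.0
```

```bash
cat > m.py <<'E'
from h import *
s=r.get_state(); print("yaw %.2f Mz %.3f F %s z %.4f t %.2f"%(s["eef_rot"][2],s["moment"][2],s["contact_force"].round(1),s["tcp_pos"][2],s["time_s"]), "j6 %.1f tau6 %.3f"%(s["joints"][5],s["joint_torque"][5]), s["gripper_force"])
E
python3 -m pendant '[[[0,0,0.0002,0,0,3,-0.2],[0,0,0.0004,0,0,6,-0.2],[0,0,0.0006,0,0,9,-0.2],[0,0,0.0008,0,0,12,-0.2],[0,0,0.001,0,0,15,-0.2]]]' 40 >/dev/null; python3 m.py
python3 -m pendant '[[[0,0,0.0002,0,0,3,-0.2],[0,0,0.0004,0,0,6,-0.2],[0,0,0.0006,0,0,9,-0.2],[0,0,0.0008,0,0,12,-0.2],[0,0,0.001,0,0,15,-0.2]]]'>/dev/null; python3 m.py
python3 -m pendant '[[[0,0,0.0002,0,0,3,-0.2],[0,0,0.0004,0,0,6,-0.2],[0,0,0.0006,0,0,9,-0.2]]]' >/dev/null; python3 m.py
```

```text
yaw 63.32 Mz 0.168 F [-5.2  2.1  6.8] z 0.3528 t 8.50 j6 124.2 tau6 0.688 39.99960243701935
yaw 48.32 Mz 0.135 F [-3.6  1.1  5.1] z 0.3518 t 9.00 j6 109.2 tau6 0.688 39.99955952167511
yaw 39.32 Mz 0.164 F [-4.6  1.6  5.2] z 0.3512 t 9.30 j6 100.2 tau6 0.688 39.99962031841278
```

```bash
python3 -m pendant '[[[0,0,0.0002,0,0,3,-0.2],[0,0,0.0004,0,0,6,-0.2]]]'>/dev/null; python3 m.py
python3 -m pendant '[[[0,0,0.0002,0,0,3,-0.2],[0,0,0.0004,0,0,6,-0.2]]]' >/dev/null; python3 m.py
python3 -m pendant '[[[0,0,0.0002,0,0,3,-0.2],[0,0,0.0004,0,0,6,-0.2]]]' >/dev/null; python3 m.py
```

```text
yaw 33.32 Mz 0.201 F [-4.5  2.3  5. ] z 0.3508 t 9.50 j6 94.2 tau6 0.688 39.99958097934723
yaw 27.32 Mz 0.172 F [-3.3  0.9  4.5] z 0.3504 t 9.70 j6 88.2 tau6 0.688 39.99962389469147
yaw 21.32 Mz 0.123 F [-3.2  0.8  5.9] z 0.3500 t 9.90 j6 82.2 tau6 0.687 39.99950051307678
```

```bash
python3 -m pendant '[[[0,0,0.0002,0,0,3,-0.2],[0,0,0.0004,0,0,6,-0.2]]]'>/dev/null; python3 m.py
python3 -m pendant '[[[0,0,0.0002,0,0,3,-0.2],[0,0,0.0004,0,0,6,-0.2]]]' >/dev/null; python3 m.py
```

```text
yaw 15.32 Mz 0.218 F [-3.2  1.2  4.7] z 0.3496 t 10.10 j6 76.2 tau6 0.687 39.99960780143738
yaw 9.32 Mz 0.220 F [-3.5  0.6  4.6] z 0.3492 t 10.30 j6 70.2 tau6 0.687 39.99951481819153
```

```bash
python3 -m pendant '[[[0,0,0.0002,0,0,3,-0.2],[0,0,0.0004,0,0,6,-0.2]]]'>/dev/null; python3 m.py
python3 -m pendant '[[[0,0,0.0002,0,0,3,-0.2],[0,0,0.0004,0,0,6,-0.2]]]' >/dev/null; python3 m.py
python3 -m pendant '[[[0,0,0.0002,0,0,3,-0.2],[0,0,0.0004,0,0,6,-0.2]]]' >/dev/null; python3 m.py
```

```text
yaw 3.32 Mz 0.186 F [-4.   1.5  5.1] z 0.3488 t 10.50 j6 64.2 tau6 0.687 39.99952018260956
yaw -2.68 Mz 0.128 F [-3.2  1.2  5.3] z 0.3484 t 10.70 j6 58.2 tau6 0.687 39.99947726726532
yaw -8.68 Mz 0.207 F [-5.4  0.8  6.3] z 0.3480 t 10.90 j6 52.2 tau6 0.687 39.99953627586365
```

```bash
python3 -m pendant '[[[0,0,0.0002,0,0,3,-0.2],[0,0,0.0004,0,0,6,-0.2]]]'>/dev/null; python3 m.py
python3 -m pendant '[[[0,0,0.0002,0,0,3,-0.2],[0,0,0.0004,0,0,6,-0.2]]]' >/dev/null; python3 m.py
```

```text
yaw -14.68 Mz 0.205 F [-3.3 -0.1  5.7] z 0.3476 t 11.10 j6 46.2 tau6 0.687 39.9995219707489
yaw -20.68 Mz 0.143 F [-4.4 -0.3  5.1] z 0.3472 t 11.30 j6 40.2 tau6 0.687 39.99951660633087
```

```bash
python3 -m pendant '[[[0,0,0.0002,0,0,3,-0.2],[0,0,0.0004,0,0,6,-0.2]]]'>/dev/null; python3 m.py
python3 -m pendant '[[[0,0,0.0002,0,0,3,-0.2],[0,0,0.0004,0,0,6,-0.2]]]' >/dev/null; python3 m.py
```

```text
yaw -26.68 Mz 0.222 F [-3.6  0.7  6.1] z 0.3468 t 11.50 j6 34.2 tau6 0.687 39.99967396259308
yaw -32.68 Mz 0.208 F [-3.5 -0.1  5.5] z 0.3465 t 11.70 j6 28.2 tau6 0.640 39.99955952167511
```

```bash
python3 -m pendant '[[[0,0,0.0002,0,0,3,-0.2]]]'>/dev/null; python3 m.py
python3 -m pendant '[[[0,0,0.0002,0,0,3,-0.2]]]' >/dev/null; python3 m.py
```

```text
yaw -35.68 Mz 0.270 F [-4.  -0.1  5.8] z 0.3463 t 11.80 j6 25.2 tau6 0.628 39.99962568283081
yaw -38.67 Mz 0.259 F [-3.3  0.9  5.6] z 0.3461 t 11.90 j6 22.2 tau6 0.615 39.99955773353577
```

Joint-6 torque dropped from 0.687 to 0.615 N m at the expected slope, so the foot is on the lid at about 19 N. About 10° more should give 30 N.

```bash
python3 -m pendant '[[[0,0,0.0002,0,0,3,-0.2],[0,0,0.0004,0,0,6,-0.2]]]'>/dev/null; python3 m.py
python3 -m pendant '[[[0,0,0.0002,0,0,3,-0.2],[0,0,0.0003,0,0,4,-0.2]]]' >/dev/null; python3 m.py
```

```text
yaw -44.67 Mz 0.277 F [-4.7  0.7  6.4] z 0.3457 t 12.10 j6 16.2 tau6 0.589 39.99958634376526
yaw -48.66 Mz 0.246 F [-4.  -0.3  5.6] z 0.3454 t 12.30 j6 12.2 tau6 -0.449 40.00137984752655
```

```bash
python3 -m pendant '[[[0,0,0,0,0,0,-0.2],[0,0,0,0,0,0,-0.2],[0,0,0,0,0,0,-0.2]]]'>/dev/null; python3 m.py
python3 -m pendant '[[[0,0,0,0,0,0,1],[0,0,0,0,0,0,1],[0,0,0,0,0,0,1],[0,0,0,0,0,0,1],[0,0,0,0,0,0,1]]]'; python3 m.py
python3 -m pendant '[[[0,0,0,0,0,0,1],[0,0,-0.02,0,0,0,1],[0,0,-0.05,0,0,0,1],[0,0,-0.09,0,0,0,1],[0,0,-0.09,0,0,0,1]]]'; python3 m.py
```

```text
yaw -48.57 Mz 0.093 F [-4.3 -0.5  6.2] z 0.3454 t 12.60 j6 12.3 tau6 -0.040 40.0012332201004
time_s: 13.1
tcp_pos: [0.6385, 0.1359, 0.3445]
eef_rot: [180.0, -0.0, -48.6]
contact_force: [-0.8, 0.5, -0.0]
gripper_width: 0.0777
gripper_force: 0.0
yaw -48.59 Mz 0.042 F [-0.8  0.5 -0. ] z 0.3445 t 13.10 j6 12.3 tau6 -0.000 0.0
time_s: 13.6
tcp_pos: [0.6396, 0.1361, 0.4411]
eef_rot: [-179.5, -0.2, -48.6]
contact_force: [0.7, -0.7, 0.8]
gripper_width: 0.0876
gripper_force: 0.0
yaw -48.55 Mz -0.001 F [ 0.7 -0.7  0.8] z 0.4411 t 13.60 j6 12.3 tau6 -0.005 0.0
```

```bash
python3 -m pendant '[[[0,0,0,0,0,0,1],[0,0,0,0,0,0,1],[0,0,0,0,0,0,1]]]'|head -2
python3 - <<'E'
from h import *
import cv2
c=r.capture("side")[200:320,250:410,::-1]
cv2.imwrite("pics/s3.png",cv2.resize(c,None,fx=4,fy=4,interpolation=cv2.INTER_CUBIC))
E
```

```text
time_s: 13.9
tcp_pos: [0.6383, 0.1359, 0.4334]
```

View pics/s3.png

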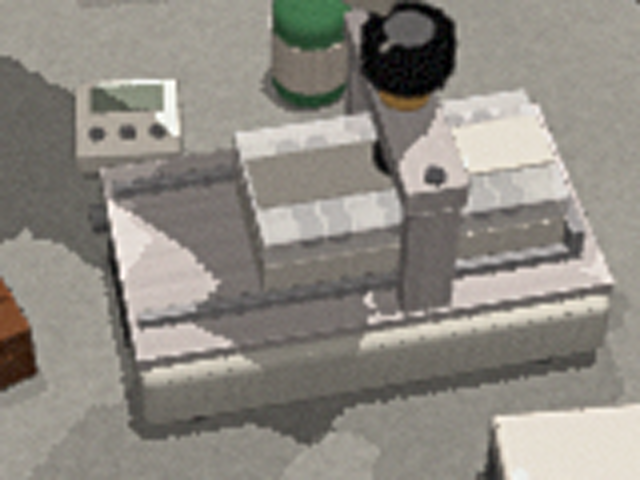

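The rack's rear end, at about (565,240) in the crop, is against the stop. The gripper is clear of the knob and the bystanders have not moved.

```bash
python3 -c "
from plant import r
print(r.close_job())"
```

```text
the job is handed in; nothing more can be done
None
```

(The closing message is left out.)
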